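# Isolate the ventilator rig, shim the clamp gap and hold it closed

## Robot

A 6-joint arm with a two-finger parallel gripper is mounted at the origin on the work surface. World frame = base frame: x ahead of the robot, y to its left, z up, the work surface at z = 0. Lengths are in mm, angles in rad, forces in N, time in s.
With the tool pointing down it reaches from about 350 to 875 mm from the base axis. Payload 4.2 kg.
Tool frame: the origin (TCP) lies at the very end of the fingers, on their centre line; the grasp point (between the pads) lies 19 mm behind it; x points along the fingers, y is the direction in which the jaws open and shut, and the axes are right-handed (so a half turn about x gives the same grasp; the last joint's range is limited). The gripper opens to 87 mm and grips with 3 to 60 N. Pads are 19 mm wide; open, the fingers measure 117 mm over their backs; the gripper's body (75 mm by 190 mm) begins 51 mm behind the grasp point.
Start: joints at [-0.892, 0.385, 0.008, 0, -1.194, -0.259], TCP at [254.749, -570.703, 222.55] pointing down, gripper open.
Joint ranges: [-3.14, 3.14], [-1.21, 2.06], [-1.07, 1.41], [-3.16, 2.05], [-2.99, -0.16], [-3.1, 3.1]. Speed limits (rad/s): [2.79, 2.79, 3.14, 3.14, 3.14, 3.14].

## Interface

Orientations are given as a unit quaternion [x, y, z, w].
In Python, from cell import sensors, eyes, manip, finder gives the robot as it stands. The module is installed in compiled form; this text tells all that it offers.
- The arm moves only by the tool carry_out, never from a script. Its argument "rows" is a list that holds one entry, the list of rows, each a list of 7 numbers: the shift along the world's x, y, z each as a share of 150 mm, from -1 to 1, then the turn, a rotation vector about the world's x, y, z each as a share of 180 degrees, from -1 to 1, then the closure in counts, from 0 (fully open) to 255 (shut). A call has 1 to 12 rows; each row is the pose to reach, as a shift and turn from the pose commanded when the call began, turning the shorter way round; what a row does not reach only later rows make up. A row lasts 1/12 s, in which the tool goes at most 41.7 mm and 7.16 degrees, less where a joint would pass 70% of its speed; a pose out of reach is approached as far as the arm can. A call with a number of a shift or a turn outside -1 to 1 is refused whole. A call with a gripper value outside its range is refused whole. The fingers move at their own pace and stop on an object; the grip force is fixed at half the most. Time passes only in rows, so rows that repeat a pose let the fingers close. It gives the time, the measured TCP pose, the force and the opening at its end, in the units of the state.
- sensors.sense(): the state, without advancing time (a new reading comes with each control period).
- eyes.get_image(name): name is "scene" or "side" or "wrist"; returns (picture, depth): 420x560x3 uint8, red, green, blue; 420x560 float32, mm along the optical axis (not along the pixel's ray), 0 where there is no reading.
- eyes.camera_params(name): a dict with "vertical_fov" (degrees; the focal length in pixels is half the picture's height over the tangent of half this angle, whatever the lens; pixels are square), "cx", "cy" (the principal point, pixels), "position" and "rotation" of the camera in the world. Camera axes: x right, y down, z forward; pixel columns grow to the right and rows downward; lengths in mm; the calibration is good to about 2 mm. A picture is of the moment at which its call begins: read the wrist's pose just before it. camera_params takes no time and is no camera call; for the wrist camera it gives the pose at the moment of the call.
- manip.sign_off(): hands the job in, once; it reports no verdict.
Trained networks look in the newest picture that a camera, given by its name, has taken for a name from the list of things; names that differ only in an ending like _2 or _b are one class to them, and where a whole thing is asked for, a point or a joint stands for the part that bears it (a point fixed in the world has none). Each returns a list of dicts, best first, with "confidence" (0 to 1); they miss things now and then, are a little off and sometimes report something else, mostly with a low value. They report only what shows in the picture. A call takes as long as a camera call. They do not tell look-alikes from the thing itself.
- finder.outline_of(thing, camera): "region" (420x560 bool, what is visible of it) and "centre" ([row, column] in pixels, amid what is visible of it).
The state is a dict: "time": time; "qpos": joint angles; "joint_velocities": joint speeds; "tau": joint torques, N m; "ee_pos": TCP position; "tcp_rot": TCP orientation; "ft_force": force on the tool from outside, world axes, zero at the start; "moment": the same for the moment, N m; "gripper_width": finger opening in mm.
Only numpy, scipy, OpenCV 4.12 (cv2) and the standard library are available. Lean on these libraries where they do the work, as an engineer would, in place of code of your own. Each camera call takes 0.05 s, during which the arm holds its last target. There are 200 camera calls.

## Task

On the ventilator test bench, first turn the red isolator handle clockwise from the green mark to the white mark and leave it there. Then slide blue shims, one on top of another, into the gap of the white clamp stand, straight and fully home against its back stops, until the blue-capped plunger, when pushed down, bears firmly on the stack instead of bottoming on its own stop. Finish while holding the plunger pressed firmly down on the stack (it springs up if let go), with spare shims well away from the stand and the other things on the bench undisturbed.

Things in the scene. Friction and masses are not known exactly. Their poses are not given: they have to be found in the camera images.
- isolator (a joint): red isolator handle on a yellow plate: 0 = as found, its white stripe at the green dot; 1.4 rad = stripe at the white dot, clockwise seen from above. It has a click position at each end (over-centre at 0.7 rad, snaps to the nearer end), about 0.1 N m to turn
- isolator_grip (a point): point on the handle's turning axis, 13 mm below the top of its upright grip bar. The bar is 58 mm long (along this point's x; white stripe at the -x end), 16 mm thick (y), 34 mm tall; it turns with the handle. The round disc it stands on is 21 mm below this point; the steel box under it is 130 x 130 x 60 mm
- home (a point): on the clamp stand's deck: where the middle of the underside of a fully home shim lies. x = way in which shims are slid in, z up. Deck 36 mm wide, 35 mm above the bench, from x = -15 to 65 mm; faces of the back stops (42 mm tall) at x = 65 mm, plunger axis at x = 35 mm. Foot plate 130 x 120 x 12 mm centred at x = 35 mm. A home shim overhangs the deck's front by 50 mm
- beam (a point): centre of the underside of the white beam over the gap; axes as home. Beam 36 (x) x 100 (y) x 28 mm (z), on round columns 16 mm thick at y = -36 and 36 mm. Its height differs from one start to the next: the open gap between deck and beam is 17 to 33 mm, so one or two shims are needed
- cap (a point): centre of the top of the plunger's blue cap (38 mm across); moves with the plunger. With the plunger up it is 60 mm above the underside of the beam, and the plunger's foot (18 mm across) is flush with that underside. Push at its centre with the fingers closed; about 10 N is firm enough
- plunger (a joint): plunger travel in m: 0 = up, 0.0155 = bottomed on its own stop; grows as pushed down. A spring lifts it (1 N at the top, 3 N at the bottom)
- shim1_c (a point): centre of a blue plastic shim, 130 (x) x 30 (y) x 10 mm (z), about 60 g, lying flat on the 4 mm thick cork mat at the start; the three shims are alike. A white band 26 mm from the centre on the -x side marks the handle end; grip it across its 30 mm width about 45 mm from the centre on the -x side, and not deeper than its thickness, so that the fingertips clear a shim already below
- shim2_c (a point): centre of a blue plastic shim, 130 (x) x 30 (y) x 10 mm (z), about 60 g, lying flat on the 4 mm thick cork mat at the start; the three shims are alike. A white band 26 mm from the centre on the -x side marks the handle end; grip it across its 30 mm width about 45 mm from the centre on the -x side, and not deeper than its thickness, so that the fingertips clear a shim already below
- shim3_c (a point): centre of a blue plastic shim, 130 (x) x 30 (y) x 10 mm (z), about 60 g, lying flat on the 4 mm thick cork mat at the start; the three shims are alike. A white band 26 mm from the centre on the -x side marks the handle end; grip it across its 30 mm width about 45 mm from the centre on the -x side, and not deeper than its thickness, so that the fingertips clear a shim already below
- canister: clear jar with a blue lid, 76 mm across, 120 mm tall; leave alone
- filter: yellow round filter housing, 60 mm across, 50 mm tall; leave alone
- coupler: white plastic tube coupler standing on end, 40 mm across, 45 mm tall; leave alone
- mug: white mug, 80 mm across, 90 mm tall; leave alone
- driver: screwdriver lying on the bench; leave alone
Mind the look-alikes: they are no part of the job. What is shaped like the part that bears shim3_c but pink or yellow is not meant.

How it is judged:
By the outcome, as a careful person would: the job done as asked, in the order asked, and still so for the second after the job is handed in, while the arm keeps its last pose, push and grip.
It also fails if it takes over 72 s, if anything falls off the work surface, if the arm or the gripper's body presses on something with over 40 N, if the wrist force passes 120 N, or if a joint passes its speed limit or range.

## Working session

There is one attempt and no reset: what is moved stays moved. The work goes in short steps, Python scripts to look and compute and a tool call to move; the robot and the scene stay as the last step left them, time stands still between calls to the robot, and variables do not carry over. Pictures are saved under pics/ and viewed, about 8 in all and at most 12, crops included, and the job is handed in when it is done.

Besides the shell and the picture viewer there is one more tool, called after "Request:" as a command line: name --argument value ..., lists and objects as JSON in quotes. carry_out: Moves the arm, as the interface text tells. Its arguments: {"type":"object","properties":{"rows":{"type":"array"}},"required":["rows"]}

```bash
mkdir -p pics
cat > h.py <<'E'
import numpy as np, cv2
from cell import sensors, eyes, manip, finder
from scipy.spatial.transform import Rotation as R
def cam(n):
    p=eyes.camera_params(n); f=210/np.tan(np.radians(p['vertical_fov'])/2)
    r=np.array(p['rotation'],float)
    if r.shape!=(3,3): r=R.from_quat(r).as_matrix()
    return f,p['cx'],p['cy'],np.array(p['position'],float),r
def cloud(n):
    c=cam(n); im,d=eyes.get_image(n); f,cx,cy,t,r=c
    v,u=np.mgrid[:420,:560]
    P=np.stack([(u-cx)/f*d,(v-cy)/f*d,d],-1)@r.T+t
    P[d<=0]=np.nan
    return im,P
def proj(n,X):
    f,cx,cy,t,r=cam(n); q=(np.atleast_2d(X)-t)@r
    return np.c_[f*q[:,0]/q[:,2]+cx,f*q[:,1]/q[:,2]+cy]
def save(im,fn): cv2.imwrite('pics/'+fn,im[...,::-1])
E
python3 - <<'E'
from h import *
print(eyes.camera_params('scene'));print(eyes.camera_params('side'));print(sensors.sense())
a,P=cloud('scene');b,Q=cloud('side')
np.savez('s.npz',a=a,P=P,b=b,Q=Q)
save(cv2.resize(a,(800,600)),'scene0.png');save(cv2.resize(b,(800,600)),'side0.png')
for n,X in(('scene',P),('side',Q)):
  for t in ['isolator','cap','shim1_c','beam','canister','filter','coupler','mug','driver']:
    try:
      for o in finder.outline_of(t,n):
        r=o['region'];p=X[r];p=p[~np.isnan(p[:,0])]
        print(n,t,round(o['confidence'],2),np.round(o['centre']),r.sum(),np.median(p,0).round(),np.percentile(p,2,axis=0).round(),np.percentile(p,98,axis=0).round())
    except Exception as e: print(t,e)
E
```

```text
{'vertical_fov': 42.633132500302985, 'cx': 277.2456860301829, 'cy': 207.90183320637092, 'position': array([1146.32984109,  703.93035563, 1056.60853035]), 'rotation': array([ 0.32803171,  0.8639393 , -0.35418857, -0.14336856])}
{'vertical_fov': 47.504572274686495, 'cx': 285.80624712819963, 'cy': 208.6172700736857, 'position': array([ 260.67640455,  721.32686115, 1018.00268375]), 'rotation': array([-0.14322075,  0.92986713, -0.33337455,  0.06079764])}
{'time': 0.0, 'qpos': array([-8.92391998e-01,  3.85578722e-01,  6.64195205e-03, -5.05457825e-04,
       -1.19404723e+00, -2.58647171e-01]), 'joint_velocities': array([-0.00067137,  0.00075323,  0.00077459,  0.00048657,  0.00132446,
       -0.00086576]), 'tau': array([-1.02445891e-03, -3.90659273e+01,  1.87404406e+01,  4.21986312e+00,
        1.10150772e-02, -1.91664330e-04]), 'ee_pos': array([ 254.50656346, -570.16583045,  221.45160716]), 'tcp_rot': array([-0.14648975,  0.69180456,  0.14801998,  0.69140241]), 'ft_force': array([-0.09011095, -0.51521664, -0.64537181]), 'moment': array([-0.02437711,  0.04100836,  0.01707777]), 'gripper_widt
[... 1691 characters left out ...]
7. -183.  124.]
side canister 0.8 [202. 201.] 1268 [733.  39.  91.] [709.  -8.   7.] [774.  57. 124.]
side filter 0.78 [179. 217.] 330 [739. -86.  35.] [ 716. -145.    4.] [772. -65.  52.]
side filter 0.55 [221. 278.] 485 [538. -19.  15.] [479. -39.   8.] [601.   0.  20.]
side filter 0.52 [287. 220.] 564 [575. 258.  85.] [548. 226.  65.] [604. 279. 111.]
side coupler 0.72 [232. 190.] 309 [737. 110.  32.] [719.  87.   3.] [759. 124.  48.]
side mug 0.69 [406. 282.] 1282 [385. 437.  25.] [338. 420.   1.] [413. 478.  93.]
side mug 0.31 [203. 291.] 466 [524. -98.  15.] [ 465. -117.    7.] [588. -85.  19.]
side driver 0.55 [136. 357.] 197 [ 401. -399.   24.] [ 380. -465.   11.] [ 423. -359.   31.]
```

View pics/scene0.png

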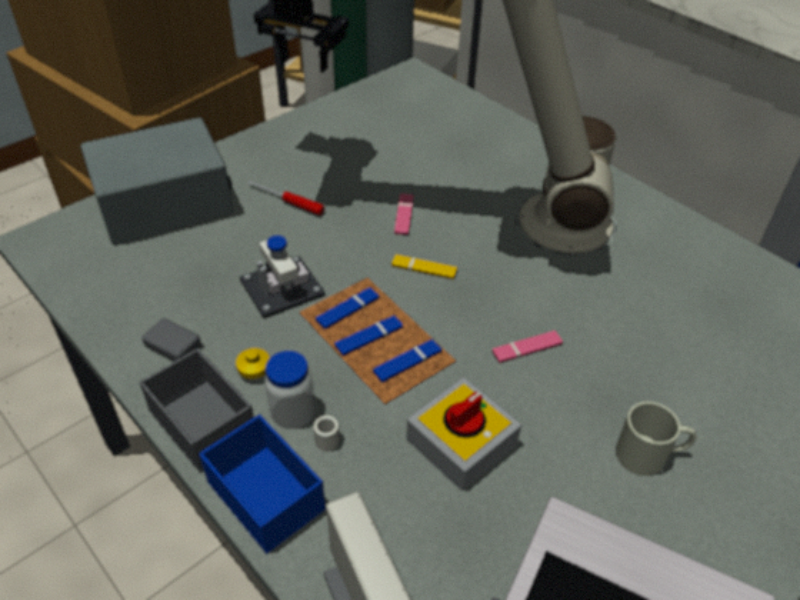

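View pics/side0.png

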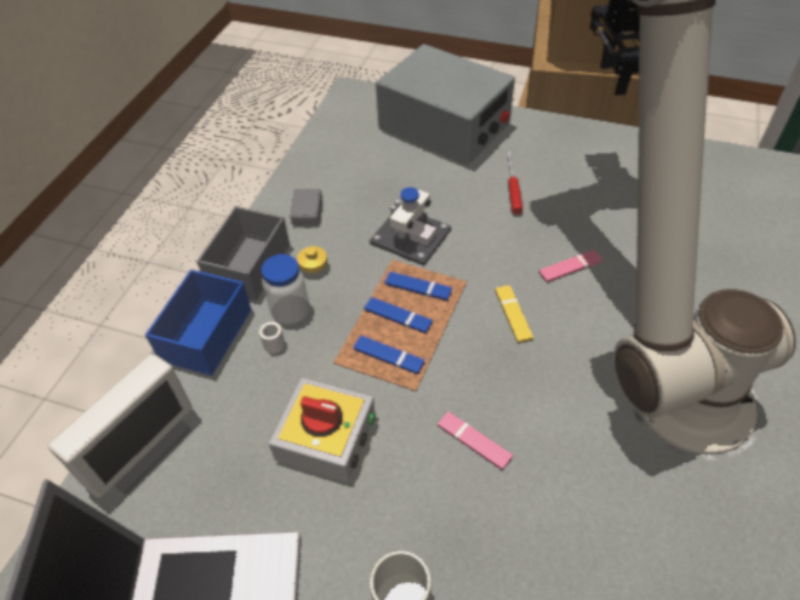

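```bash
cat > m.py <<'E'
from h import *
D=np.load('s.npz')
for n,im,X in(('scene',D['a'],D['P']),('side',D['b'],D['Q'])):
  hsv=cv2.cvtColor(im,cv2.COLOR_RGB2HSV);h,s,v=[hsv[...,i].astype(int) for i in range(3)]
  x,y,z=X[...,0],X[...,1],X[...,2]
  W=(x>440)&(x<620)&(y>-140)&(y<90)&(z>8)&(z<25)
  m=(W&(h>105)&(h<130)&(s>120)).astype(np.uint8)
  k,l,st,c=cv2.connectedComponentsWithStats(m)
  for i in range(1,k):
    if st[i,4]>80:
      p=X[l==i]; p=p[p[:,2]>np.median(p[:,2])-4]; r=cv2.minAreaRect(p[:,:2].astype(np.float32)); print(n,'blue',st[i,4],np.round(r[0],1),np.round(r[1],1),round(r[2],1),np.median(p[:,2]).round(1))
  B=(x>530)&(x<640)&(y>190)&(y<310)
  red=B&((h<8)|(h>172))&(s>130)&(z>98)
  p=X[red]; r=cv2.minAreaRect(p[:,:2].astype(np.float32));print(n,'bar',red.sum(),np.round(r[0],1),np.round(r[1],1),round(r[2],1),np.percentile(p[:,2],[10,50,95]).round(1))
  for nm,mm in (('disc',B&((h<8)|(h>172))&(s>130)&(z<93)),('stripe',B&(z>95)&(s<80)),('green',B&(h>45)&(h<80)&(s>100)&(z<100)&(z>50)),('wdot',B&(s<70)&(v>120)&(z<85)&(z>50)),('box',(x>480)&(x<680)&(y>150)&(y<360)&(z>52)&(z<75))):
    p=X[mm]; r=cv2.minAreaRect(p[:,:2].astype(np.float32)) if len(p)>3 else None; print(n,nm,len(p),p.mean(0).round(1) if len(p) else '',r)
  S=(x>460)&(x<700)&(y>-330)&(y<-120)
  for nm,mm in (('cap',S&(h>105)&(h<130)&(s>120)&(z>110)),('beamtop',S&(s<70)&(v>120)&(z>83)&(z<100)),('mid',S&(s<70)&(v>110)&(z>25)&(z<83)),('foot',S&(z>8)&(z<17))):
    p=X[mm]; r=cv2.minAreaRect(p[:,:2].astype(np.float32)) if len(p)>3 else None; print(n,nm,len(p),p.mean(0).round(1),np.percentile(p[:,2],[5,50,95]).round(1),r)
save(np.hstack([cv2.resize(D['a'][140:225,150:250],None,fx=4,fy=4,interpolation=2),cv2.resize(D['b'][110:195,240:340],None,fx=4,fy=4,interpolation=2)]),'stand0.png')
E
python3 m.py
```

```text
scene blue 92 [477.9 -98.8] [31.6 30.5] 79.3 14.9
scene blue 274 [ 547.5 -100.7] [33.8 85.6] 89.7 14.8
scene blue 101 [493.2 -13.3] [30.4 31.8] 68.2 14.4
scene blue 301 [561.1 -23.6] [32.  87.1] 80.9 15.1
scene blue 104 [481.1  76.1] [30.9 31.4] 79.6 15.1
scene blue 324 [549.4  66.6] [30.3 88.2] 83.3 14.6
scene bar 148 [577.7 252.3] [17.2 56.6] 86.9 [100.8 107.1 110.9]
scene disc 341 [582.5 260.6  75.8] ((581.1156616210938, 254.72970581054688), (47.24793243408203, 59.97748947143555), 34.399967193603516)
scene stripe 20 [553.3 250.6 108. ] ((552.9840087890625, 252.70252990722656), (22.471067428588867, 11.360776901245117), 12.995116233825684)
scene green 6 [532.4 251.5  65.1] ((532.089111328125, 250.3525390625), (4.138350963592529, 5.029432773590088), 63.42437744140625)
scene wdot 429 [608.  255.1  60.7] ((584.83203125, 249.989501953125), (119.81246185302734, 109.23035430908203), 89.88317108154297)
scene box 2426 [582.6 257.9  62.7] ((574.3035888671875, 251.19517517089844), (134.69410705566406, 132.21739196777344), 0.3801400363445282)
scene cap 118 [ 584.  -230.9  121.1] [115.2 121.4 1
[... 1537 characters left out ...]
12, 251.79052734375), (131.99171447753906, 131.3872833251953), 89.757568359375)
side cap 88 [ 582.8 -230.4  122.3] [119.4 122.6 125.2] ((583.046875, -230.82931518554688), (31.94980812072754, 33.54859161376953), 9.030211448669434)
side beamtop 209 [ 583.3 -220.    89.9] [85.  90.1 93.6] ((583.5209350585938, -233.99114990234375), (104.36869812011719, 37.226348876953125), 76.83213806152344)
side mid 231 [ 571.9 -220.5   52.3] [32.7 38.6 80.9] ((576.12548828125, -226.75653076171875), (90.09225463867188, 82.3155746459961), 22.36055564880371)
side foot 682 [ 575.6 -207.    12.9] [ 8.7 13.2 16.5] ((563.5614013671875, -198.02891540527344), (232.5561065673828, 177.67413330078125), 11.881227493286133)
```

View pics/stand0.png

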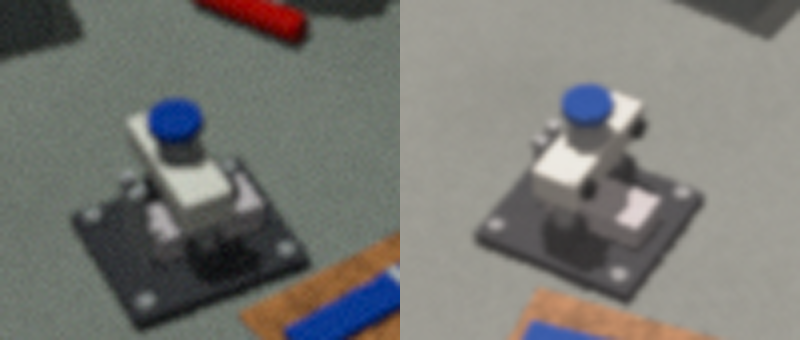

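Request:
carry_out --rows '[[[0.3, 0.3, 0, 0, 0, 0.04, 0], [0.6, 0.6, 0.05, 0, 0, 0.08, 0], [0.8, 0.8, 0.1, 0, 0, 0.12, 0], [1, 1, 0.2, 0, 0, 0.16, 0], [1, 1, 0.2, 0, 0, 0.2, 0], [1, 1, 0.2, 0, 0, 0.24, 0], [1, 1, 0.2, 0, 0, 0.27, 0], [1, 1, 0.2, 0, 0, 0.31, 0], [1, 1, 0.2, 0, 0, 0.35, 0], [1, 1, 0.2, 0, 0, 0.39, 0], [1, 1, 0.2, 0, 0, 0.43, 0], [1, 1, 0.2, 0, 0, 0.43, 0]]]'

```text
time: 2.0
ee_pos: [404.8, -420.6, 252.6]
tcp_rot: [0.548, -0.447, -0.548, -0.447]
ft_force: [0.2, 0.0, 0.1]
gripper_width: 87.0
```

Request:
carry_out --rows '[[[0.2, 0.3, 0, 0, 0, 0.04, 0], [0.3, 0.6, 0.05, 0, 0, 0.08, 0], [0.3, 0.8, 0.1, 0, 0, 0.12, 0], [0.3, 1, 0.2, 0, 0, 0.16, 0], [0.3, 1, 0.2, 0, 0, 0.2, 0], [0.3, 1, 0.2, 0, 0, 0.24, 0], [0.3, 1, 0.2, 0, 0, 0.27, 0], [0.3, 1, 0.2, 0, 0, 0.31, 0], [0.3, 1, 0.2, 0, 0, 0.35, 0], [0.3, 1, 0.2, 0, 0, 0.39, 0], [0.3, 1, 0.2, 0, 0, 0.43, 0], [0.3, 1, 0.2, 0, 0, 0.43, 0]]]'

```text
time: 3.0
ee_pos: [449.7, -270.7, 282.6]
tcp_rot: [0.707, -0.007, -0.707, -0.007]
ft_force: [-0.3, 0.4, 0.3]
gripper_width: 86.9
```

```bash
cat >> h.py <<'E'
def st():
    s=sensors.sense(); r=R.from_quat(s['tcp_rot']).as_matrix(); yaw=np.degrees(np.arctan2(r[1,1],r[0,1]))%360
    print('t',round(s['time'],2),'p',s['ee_pos'].round(1),'yaw',yaw.round(2),'xax',r[:,0].round(3),'q',s['qpos'].round(2),'F',s['ft_force'].round(1),'w',round(s['gripper_width'],1)); return s,yaw
E
python3 - <<'E'
from h import *
st(); im,P=cloud('wrist'); np.savez('w1.npz',im=im,P=P); save(cv2.resize(im,(800,600)),'w1.png')
print(cam('wrist')[3], cam('wrist')[4])
E
```

```text
t 3.0 p [ 449.7 -270.7  282.6] yaw 268.81 xax [ 0.  0. -1.] q [-0.23  0.17 -0.13 -0.   -1.26  1.78] F [-0.3  0.4  0.3] w 86.9
[ 520.14108913 -272.44990622  443.67878702] [[-2.37464738e-02 -9.65789821e-01 -2.58236569e-01]
 [-9.99717799e-01  2.27717252e-02  6.76539384e-03]
 [-6.53456309e-04  2.58324349e-01 -9.66058023e-01]]
```

View pics/w1.png

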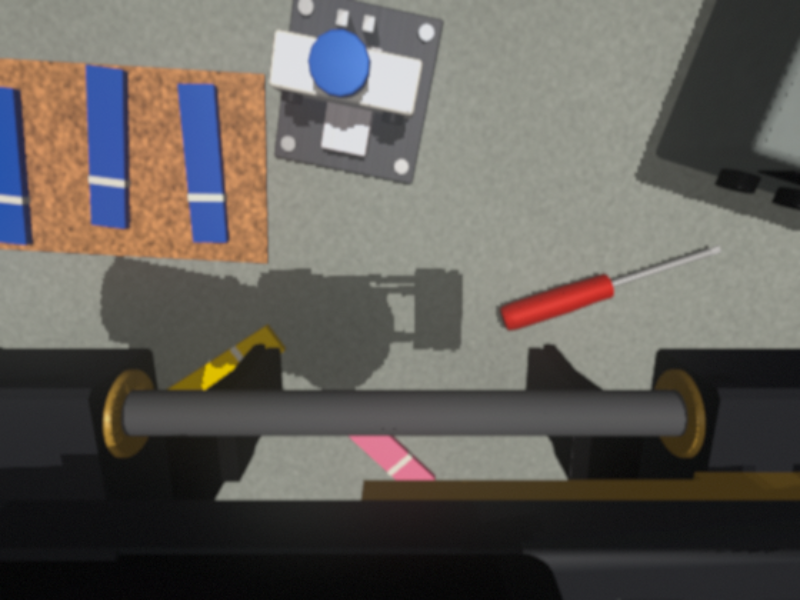

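```bash
cat > m2.py <<'E'
from h import *
import sys
D=np.load(sys.argv[1]);im,X=D['im'],D['P']
hsv=cv2.cvtColor(im,cv2.COLOR_RGB2HSV);h,s,v=[hsv[...,i].astype(int) for i in range(3)]
x,y,z=X[...,0],X[...,1],X[...,2]
def rect(nm,m,zz=True):
    m=m.astype(np.uint8); k,l,stt,c=cv2.connectedComponentsWithStats(m)
    for i in range(1,k):
        if stt[i,4]>150:
            p=X[l==i];r=cv2.minAreaRect(p[:,:2].astype(np.float32))
            print(nm,stt[i,4],'c',np.round(r[0],1),'sz',np.round(r[1],1),'ang',round(r[2],1),'z',np.percentile(p[:,2],[10,50,90]).round(1))
S=(x>480)&(x<700)&(y>-330)&(y<-140)
rect('blue',(h>105)&(h<130)&(s>120)&(z>8)&(z<25))
rect('white',(h<200)&(s<60)&(v>150)&(z<30)&(z>8)&(y>-140))
rect('cap',S&(h>105)&(h<130)&(s>120)&(z>100))
rect('beam',S&(s<60)&(z>80)&(z<100))
rect('deck',S&(z>30)&(z<40))
rect('stops',S&(z>42)&(z<82)&(x>600)&(s<60))
rect('plate',S&(z>7)&(v<130))
rect('top',S&(z>7))
E
python3 m2.py w1.npz
```

```text
blue 1883 c [560.5 -25.6] sz [30.  85.2] ang 81.6 z [12.  13.2 14.3]
blue 1826 c [ 546.1 -102.7] sz [29.7 85.4] ang 87.7 z [12.  13.1 14.2]
blue 1001 c [546.4  57.3] sz [18.5 86.2] ang 78.1 z [11.7 13.  14.2]
blue 634 c [493.2 -15.8] sz [29.8 33.1] ang 81.4 z [11.9 13.1 14.1]
blue 474 c [479.9  71.5] sz [23.6 33.1] ang 83.7 z [11.9 13.1 14.1]
blue 625 c [ 478.  -100.5] sz [29.2 32.5] ang 89.1 z [11.9 13.1 14.2]
cap 1502 c [ 582.2 -233.8] sz [34.8 36.2] ang 89.3 z [119.1 120.1 121.2]
beam 2964 c [ 579.2 -232.7] sz [100.1  42.2] ang 77.9 z [86.2 87.9 89. ]
deck 1033 c [ 550.1 -226.5] sz [36.1 34.6] ang 77.9 z [32.8 33.9 35. ]
stops 182 c [ 614.2 -249.6] sz [ 8.1 10.3] ang 77.0 z [49.9 74.5 76.5]
plate 6790 c [ 582.1 -233.4] sz [119.9 130.1] ang 77.8 z [ 9.9 11.2 62.9]
plate 16432 c [ 484.3 -260.7] sz [138.6   9.1] ang 89.7 z [361.8 368.2 375.2]
top 12395 c [ 582.1 -233.4] sz [119.9 130.1] ang 77.8 z [ 10.3  32.2 119.4]
top 16576 c [ 484.3 -260.7] sz [138.6   9.1] ang 89.7 z [361.9 368.2 375.2]
```

Request:
carry_out --rows '[[[0, 0.25, 0, 0, 0, 0, 0], [0, 0.5, 0, 0, 0, 0, 0], [0.05, 0.75, 0, 0, 0, 0, 0], [0.1, 1, 0, 0, 0, 0, 0]]]'

```text
time: 3.38
ee_pos: [464.4, -119.5, 282.9]
tcp_rot: [0.707, -0.009, -0.707, -0.009]
ft_force: [1.3, -0.7, 0.0]
gripper_width: 86.9
```

Request:
carry_out --rows '[[[0, 0.25, 0, 0, 0, 0, 0], [0, 0.5, 0, 0, 0, 0, 0], [0, 0.75, 0, 0, 0, 0, 0], [0, 1, 0, 0, 0, 0, 0]]]'

```text
time: 3.72
ee_pos: [464.4, 31.0, 282.9]
tcp_rot: [0.707, -0.009, -0.707, -0.009]
ft_force: [1.3, -0.5, 0.5]
gripper_width: 86.9
```

Request:
carry_out --rows '[[[0, 0.25, 0, 0, 0, 0, 0], [0, 0.5, 0, 0, 0, 0, 0], [0, 0.75, 0, 0, 0, 0, 0], [0, 1, 0, 0, 0, 0, 0], [0, 1, 0, 0, 0, 0, 0]]]'

```text
time: 4.13
ee_pos: [465.0, 184.4, 282.3]
tcp_rot: [0.707, -0.007, -0.707, -0.007]
ft_force: [0.9, 0.5, 0.6]
gripper_width: 87.0
```

```bash
cat > m3.py <<'E'
from h import *
st(); im,X=cloud('wrist'); save(cv2.resize(im,(800,600)),'w2.png')
hsv=cv2.cvtColor(im,cv2.COLOR_RGB2HSV);h,s,v=[hsv[...,i].astype(int) for i in range(3)]
x,y,z=X[...,0],X[...,1],X[...,2]
B=(x>490)&(x<680)&(y>170)&(y<340)
for nm,m in (('bar',B&(z>100)&(z<118)),('stripe',B&(z>100)&(z<118)&(s<90)),('disc',B&(z>80)&(z<93)),('green',B&(h>45)&(h<80)&(s>100)&(z<80)),('box',B&(z>50)),('wdot',B&(s<60)&(v>170)&(z<75)&(abs(x-575)<55)&(abs(y-252)<55))):
    p=X[m]
    if len(p)>3:
        r=cv2.minAreaRect(p[:,:2].astype(np.float32)); print(nm,len(p),np.round(r[0],1),np.round(r[1],1),round(r[2],1),np.percentile(p[:,2],[10,50,90]).round(1))
E
python3 m3.py
```

```text
t 4.13 p [465.  184.4 282.3] yaw 268.87 xax [ 0.001  0.001 -1.   ] q [ 0.7   0.13 -0.19 -0.   -1.25  0.85] F [0.9 0.5 0.6] w 87.0
bar 1177 [574.  251.8] [57.2 16.4] 0.6 [104.6 106.3 107.5]
stripe 124 [557.2 251.6] [22.1  4.6] 0.7 [106.2 107.1 108.2]
disc 142 [573.2 244. ] [ 3.1 55.6] 87.5 [81.1 87.1 91.7]
green 100 [517.5 230. ] [59.4 10. ] 57.5 [37.9 61.5 63.5]
box 51365 [564.6 243.9] [150.3 146.7] 0.5 [ 60.5 369.  396.4]
wdot 676 [575. 252.] [110. 110.] 90.0 [58.1 59.3 62.1]
```

Request:
carry_out --rows '[[[0.25, 0.15, 0, 0, 0, 0.01, 0], [0.5, 0.3, -0.1, 0, 0, 0.01, 0], [0.727, 0.45, -0.3, 0, 0, 0.01, 0], [0.727, 0.45, -0.5, 0, 0, 0.01, 100], [0.727, 0.45, -0.7, 0, 0, 0.01, 100], [0.727, 0.45, -0.9, 0, 0, 0.01, 100], [0.727, 0.45, -0.95, 0, 0, 0.01, 100]]]'

```text
time: 4.77
ee_pos: [571.1, 244.1, 134.1]
tcp_rot: [-0.704, -0.0, 0.711, -0.004]
ft_force: [-1.4, 0.0, -0.8]
gripper_width: 68.2
```

Run:
```python
from h import *
st(); im,X=cloud('wrist'); save(cv2.resize(im,(560,420)),'w3.png')
```

```text
t 4.77 p [571.1 244.1 134.1] yaw 270.33 xax [-0.01  -0.006 -1.   ] q [ 0.66  0.46 -0.11 -0.   -1.01  0.91] F [-1.4  0.  -0.8] w 68.2
```

View pics/w3.png

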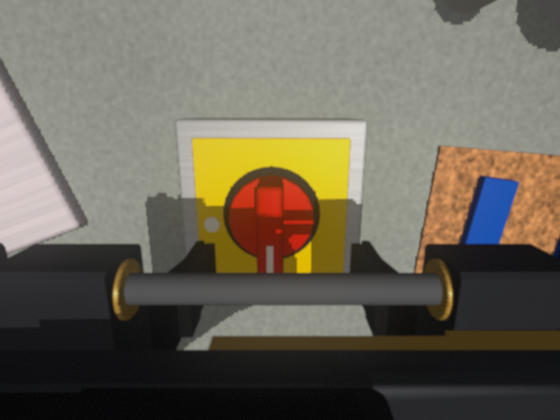

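Request:
carry_out --rows '[[[0, 0.033, 0, 0, 0, 0, 100], [0, 0.033, -0.15, 0, 0, 0, 100], [0, 0.033, -0.3, 0, 0, 0, 100], [0, 0.033, -0.4, 0, 0, 0, 100], [0, 0.033, -0.4, 0, 0, 0, 100], [0, 0.033, -0.4, 0, 0, 0, 100], [0, 0.033, -0.4, 0, 0, 0, 180], [0, 0.033, -0.4, 0, 0, 0, 230], [0, 0.033, -0.4, 0, 0, 0, 255], [0, 0.033, -0.4, 0, 0, 0, 255], [0, 0.033, -0.4, 0, 0, 0, 255]]]'

```text
time: 5.73
ee_pos: [574.1, 251.9, 80.8]
tcp_rot: [0.707, 0.004, -0.707, 0.004]
ft_force: [0.6, 0.2, -0.7]
gripper_width: 27.4
```

Run:
```python
from h import *
s,y=st(); print(s['moment'])
```

```text
t 5.73 p [574.1 251.9  80.8] yaw 270.65 xax [ 0.001  0.001 -1.   ] q [ 0.67  0.51 -0.17  0.   -0.89  0.91] F [ 0.6  0.2 -0.7] w 27.4
[-0.11749677  0.13043028  0.0862563 ]
```

Fingers are still closing; let them close, then turn.

Request:
carry_out --rows '[[[0, 0, 0, 0, 0, 0, 255], [0, 0, 0, 0, 0, 0, 255], [0, 0, 0, 0, 0, 0, 255], [0, 0, 0, 0, 0, 0, 255]]]'

```text
time: 6.07
ee_pos: [573.8, 251.6, 80.2]
tcp_rot: [-0.707, -0.004, 0.707, -0.004]
ft_force: [-0.4, -1.3, 1.6]
gripper_width: 16.0
```

Request:
carry_out --rows '[[[0, 0, 0, 0, 0, -0.038, 255], [0, 0, 0, 0, 0, -0.076, 255], [0, 0, 0, 0, 0, -0.114, 255], [0, 0, 0, 0, 0, -0.152, 255], [0, 0, 0, 0, 0, -0.19, 255], [0, 0, 0, 0, 0, -0.228, 255], [0, 0, 0, 0, 0, -0.266, 255], [0, 0, 0, 0, 0, -0.304, 255], [0, 0, 0, 0, 0, -0.342, 255], [0, 0, 0, 0, 0, -0.38, 255], [0, 0, 0, 0, 0, -0.418, 255], [0, 0, 0, 0, 0, -0.45, 255]]]'

```text
time: 7.07
ee_pos: [574.5, 252.5, 80.2]
tcp_rot: [0.539, -0.457, -0.539, -0.458]
ft_force: [1.4, -0.3, -0.2]
gripper_width: 16.0
```

Run:
```python
from h import *
s,y=st(); print(s['moment'])
```

```text
t 7.07 p [574.5 252.5  80.2] yaw 189.37 xax [ 0.002  0.001 -1.   ] q [ 0.67  0.52 -0.17  0.   -0.89 -0.51] F [ 1.4 -0.3 -0.2] w 16.0
[ 0.27111013 -0.04350819  0.47028782]
```

Request:
carry_out --rows '[[[0, 0, 0, 0, 0, -0.446, 255], [0, 0, 0, 0, 0, 0, 140], [0, 0, 0, 0, 0, 0, 140], [0, 0, 0, 0, 0, 0, 140], [0, 0, 0, 0, 0, 0, 120], [0, 0, 0.1, 0, 0, 0, 100], [0, 0, 0.3, 0, 0, 0, 100], [0, 0, 0.5, 0, 0, 0, 100], [0, 0, 0.75, 0, 0, 0, 100], [0, 0, 0.9, 0, 0, 0, 100], [0, 0, 0.9, 0, 0, 0, 100]]]'

```text
time: 7.98
ee_pos: [576.6, 253.1, 222.0]
tcp_rot: [0.542, -0.452, -0.539, -0.46]
ft_force: [0.5, 0.3, 0.9]
gripper_width: 52.6
```

```bash
python3 m3.py
```

```text
t 7.98 p [576.6 253.1 222. ] yaw 189.63 xax [ 0.011  0.006 -1.   ] q [ 0.67  0.39  0.01  0.   -1.18 -0.5 ] F [0.5 0.3 0.9] w 52.6
bar 1274 [574.8 251.4] [15.6 57.2] 10.2 [104.8 106.3 107.3]
stripe 127 [571.6 268.6] [ 6.8 21.9] 10.1 [106.2 107.1 107.9]
disc 37 [579.3 224.6] [15.6  2.8] 8.3 [83.7 88.2 91.8]
green 60 [519.3 231.2] [54.7  7.7] 58.6 [61.1 62.5 63.3]
box 105209 [579.5 252.2] [162.4 130.3] 0.2 [ 62.2 314.7 334.5]
wdot 438 [575.  251.9] [110.  109.9] 0.0 [58.1 59.  60. ]
```

View pics/w2.png

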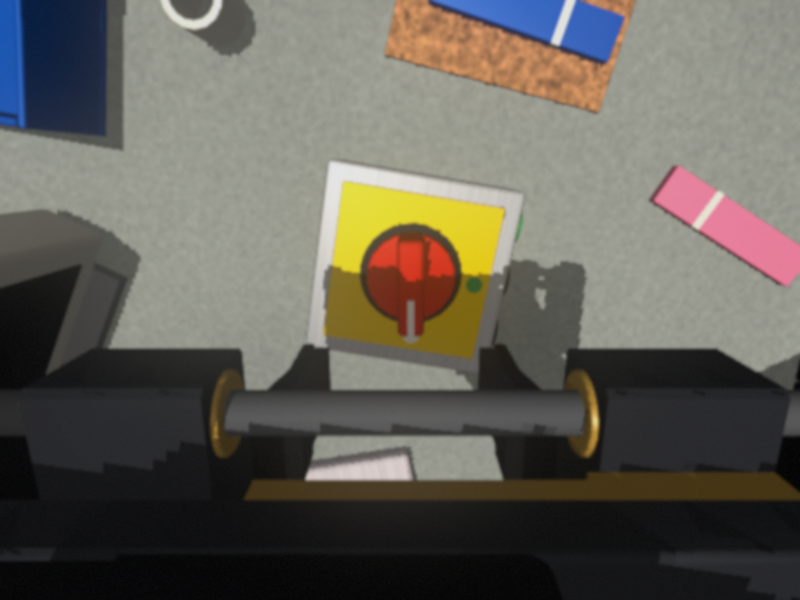

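Request:
carry_out --rows '[[[-0.05, -0.25, 0, 0, 0, 0.04, 80], [-0.1, -0.5, 0, 0, 0, 0.08, 80], [-0.2, -0.75, 0, 0, 0, 0.12, 80], [-0.3, -1, 0, 0, 0, 0.16, 80]]]'

```text
time: 8.37
ee_pos: [527.2, 100.1, 213.2]
tcp_rot: [-0.636, 0.307, 0.638, 0.306]
ft_force: [0.3, -1.3, 1.5]
gripper_width: 59.2
```

Request:
carry_out --rows '[[[-0.05, -0.25, 0, 0, 0, 0.04, 80], [-0.1, -0.5, 0, 0, 0, 0.08, 80], [-0.2, -0.75, -0.1, 0, 0, 0.12, 80], [-0.32, -1, -0.2, 0, 0, 0.16, 80]]]'

```text
time: 8.7
ee_pos: [482.8, -44.0, 186.5]
tcp_rot: [0.692, -0.143, -0.692, -0.143]
ft_force: [0.4, -0.3, -0.2]
gripper_width: 59.8
```

Request:
carry_out --rows '[[[0, -0.2, -0.1, 0, 0, 0.04, 80], [0, -0.35, -0.2, 0, 0, 0.08, 80], [0, -0.35, -0.4, 0, 0, 0.11, 80], [0, -0.35, -0.5, 0, 0, 0.1156, 80], [0, -0.35, -0.5, 0, 0, 0.1156, 80], [0, -0.35, -0.5, 0, 0, 0.1156, 80]]]'

```text
time: 9.2
ee_pos: [482.6, -95.2, 111.2]
tcp_rot: [-0.706, 0.018, 0.708, 0.018]
ft_force: [1.1, 0.4, -0.0]
gripper_width: 59.5
```

```bash
python3 - <<'E'
from h import *
st(); im,P=cloud('wrist'); np.savez('w4.npz',im=im,P=P); save(im,'w4.png')
E
python3 m2.py w4.npz
```

```text
t 9.2 p [482.6 -95.2 111.2] yaw 267.08 xax [-0.004 -0.001 -1.   ] q [ 0.14  0.28 -0.46  0.   -0.83  1.38] F [ 1.1  0.4 -0. ] w 59.5
blue 5039 c [560.5 -25.3] sz [29.8 86.5] ang 81.8 z [12.  13.  13.9]
blue 4698 c [ 546.1 -101.7] sz [28.8 86.5] ang 87.4 z [12.  12.9 13.8]
blue 4748 c [547.8  65.7] sz [30.7 86.4] ang 82.9 z [12.1 13.  13.9]
blue 1530 c [493.6 -15.1] sz [29.6 33.7] ang 81.2 z [12.1 13.  13.8]
blue 1461 c [ 478. -100.] sz [29.  34.5] ang 89.4 z [12.  12.9 13.7]
blue 1524 c [480.   74.8] sz [29.8 34.7] ang 82.3 z [12.1 13.  13.8]
white 341 c [514.1 -17.9] sz [30.5  7.1] ang 82.4 z [12.1 13.  13.9]
white 333 c [ 499.  -100.6] sz [30.1  6.7] ang 87.9 z [12.1 13.  13.7]
white 327 c [501.2  72.5] sz [30.8  6.7] ang 82.4 z [12.3 13.1 14. ]
cap 212 c [ 579.1 -215.7] sz [17.4  3.8] ang 9.6 z [111.7 113.2 115. ]
beam 8497 c [ 583.1 -213.7] sz [64.3 38. ] ang 85.3 z [85.4 88.  92. ]
deck 673 c [ 590.  -196.8] sz [21.9 26.3] ang 78.2 z [31.7 33.5 35.3]
deck 3089 c [ 551.7 -226.5] sz [37.  37.5] ang 77.9 z [32.8 33.8 34.7]
stops 208 c [ 604.4 -187.2] sz [1.5 9.3] ang 78.3 z [64.5 71.8 80.1]
plate 17133 c [ 568.1 -230.1] sz [120.6 101. ] ang 77.7 z [10.1 11.6 91.1]
plate 10930 c [ 506.  -158.2] sz [41.5 23.2] ang 75.8 z [194.3 203.8 220.7]
top 26159 c [ 573.8 -231.4] sz [120.7 113.2] ang 78.2 z [10.3 33.4 88.8]
top 10930 c [ 506.  -158.2] sz [41.5 23.2] ang 75.8 z [194.3 203.8 220.7]
```

Request:
carry_out --rows '[[[-0.008, 0.005, -0.2, 0, 0, 0, 80], [-0.008, 0.005, -0.4, 0, 0, 0, 80], [-0.008, 0.005, -0.55, 0, 0, 0, 80], [-0.008, 0.005, -0.65, 0, 0, 0, 80], [-0.008, 0.005, -0.695, 0, 0, 0, 80], [-0.008, 0.005, -0.695, 0, 0, 0, 80], [-0.008, 0.005, -0.695, 0, 0, 0, 180], [-0.008, 0.005, -0.695, 0, 0, 0, 255], [-0.008, 0.005, -0.695, 0, 0, 0, 255], [-0.008, 0.005, -0.695, 0, 0, 0, 255], [-0.008, 0.005, -0.695, 0, 0, 0, 255], [-0.008, 0.005, -0.695, 0, 0, 0, 255]]]'

```text
time: 10.25
ee_pos: [482.7, -94.2, 8.8]
tcp_rot: [0.707, -0.017, -0.707, -0.017]
ft_force: [0.3, 0.6, 3.9]
gripper_width: 29.2
```

Request:
carry_out --rows '[[[0, 0, 0, 0, 0, 0, 255], [0, 0, 0, 0, 0, 0, 255]]]'

```text
time: 10.42
ee_pos: [482.8, -94.2, 8.7]
tcp_rot: [0.707, -0.017, -0.707, -0.017]
ft_force: [-0.6, -0.0, 6.6]
gripper_width: 29.5
```

Request:
carry_out --rows '[[[0, 0, 0, 0, 0, 0, 100], [0, 0, 0, 0, 0, 0, 100], [0, 0, 0, 0, 0, 0, 100], [0, 0, 0, 0, 0, 0, 100], [0, 0, 0, 0, 0, 0, 100]]]'

```text
time: 10.83
ee_pos: [482.3, -94.2, 7.9]
tcp_rot: [-0.707, 0.018, 0.707, 0.018]
ft_force: [-0.5, -0.3, -0.4]
gripper_width: 50.8
```

```bash
python3 - <<'E'
from h import *
st(); im,P=cloud('wrist'); np.savez('w5.npz',im=im,P=P); save(im,'w5.png')
E
python3 m2.py w5.npz | grep -E 'blue|white'
```

```text
t 10.83 p [482.3 -94.2   7.9] yaw 267.16 xax [-0. -0. -1.] q [ 0.14  0.44 -0.57 -0.   -0.56  1.38] F [-0.5 -0.3 -0.4] w 50.8
blue 13905 c [560.2 -25.4] sz [30.3 87.6] ang 81.4 z [12.1 13.  13.8]
blue 13248 c [546.  -99.6] sz [29.2 87.7] ang 85.0 z [12.1 12.9 13.7]
blue 1357 c [504.1 -16.9] sz [29. 13.] ang 84.5 z [12.1 13.  13.7]
blue 1939 c [487.1 -94.5] sz [29.1 18.2] ang 85.2 z [12.1 12.9 13.7]
white 830 c [513.9 -18. ] sz [30.7  7. ] ang 82.7 z [12.3 13.1 13.8]
```

View pics/w5.png

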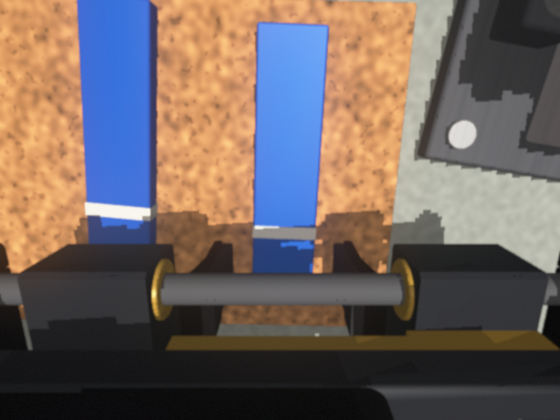

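Request:
carry_out --rows '[[[-0.013, 0.003, 0, 0, 0, -0.012, 100], [-0.013, 0.003, -0.02, 0, 0, -0.012, 100], [-0.013, 0.003, -0.02, 0, 0, -0.012, 100], [-0.013, 0.003, -0.02, 0, 0, -0.012, 255], [-0.013, 0.003, -0.02, 0, 0, -0.012, 255], [-0.013, 0.003, -0.02, 0, 0, -0.012, 255], [-0.013, 0.003, -0.02, 0, 0, -0.012, 255], [-0.013, 0.003, -0.02, 0, 0, -0.012, 255], [-0.013, 0.003, -0.02, 0, 0, -0.012, 255]]]'

```text
time: 11.63
ee_pos: [480.6, -93.7, 5.2]
tcp_rot: [0.707, -0.031, -0.706, -0.031]
ft_force: [0.0, -0.3, -0.3]
gripper_width: 29.6
```

Request:
carry_out --rows '[[[0, 0, 0.1, 0, 0, 0, 255], [0, 0, 0.25, 0, 0, 0, 255], [0, 0, 0.4, 0, 0, 0, 255], [0, 0, 0.4, 0, 0, 0, 255], [0, 0, 0.4, 0, 0, 0, 255]]]'

```text
time: 12.05
ee_pos: [481.1, -93.5, 66.2]
tcp_rot: [0.707, -0.031, -0.705, -0.031]
ft_force: [-0.8, -0.8, -1.6]
gripper_width: 29.6
```

```bash
python3 - <<'E'
from h import *
s,_=st(); print(s['moment'])
im,P=cloud('wrist'); np.savez('w6.npz',im=im,P=P); save(im,'w6.png')
E
sed -i 's/(z>8)&(z<25))/(z>8)\&(z<80))/' m2.py; sed -i 's/(z<30)&(z>8)&(y>-140)/(z<80)\&(z>8)\&(y>-140)/' m2.py
python3 m2.py w6.npz
```

```text
t 12.05 p [481.1 -93.5  66.2] yaw 264.99 xax [ 0.003  0.001 -1.   ] q [ 0.14  0.34 -0.52 -0.   -0.7   1.34] F [-0.8 -0.8 -1.6] w 29.6
[-0.07513465  0.12460461 -0.04118642]
blue 13809 c [547.  -99.4] sz [29.2 87.7] ang 84.8 z [73.  73.9 74.7]
blue 7286 c [560.2 -25.4] sz [29.6 86.7] ang 81.6 z [12.1 13.  13.9]
blue 5720 c [547.3  65.4] sz [30.6 86.8] ang 81.9 z [12.1 13.  13.9]
blue 2073 c [493.7 -15.6] sz [29.  33.1] ang 81.5 z [12.1 12.9 13.8]
blue 2048 c [480.8  74.7] sz [30.1 33.7] ang 82.2 z [12.1 12.9 13.8]
blue 2120 c [487.7 -94.1] sz [29.7 18.7] ang 85.0 z [73.  73.8 74.6]
white 491 c [513.9 -17.9] sz [30.5  7.9] ang 83.0 z [12.2 13.1 13.9]
white 460 c [500.9  72.5] sz [31.1  8.5] ang 84.5 z [12.4 13.1 13.9]
white 596 c [500.5 -94.9] sz [29.2  5.5] ang 84.4 z [73.1 74.  74.7]
beam 3263 c [ 575.3 -195.3] sz [30.3 19.1] ang 78.5 z [81.2 87.1 88.5]
deck 1192 c [ 588.1 -197.3] sz [24.  23.4] ang 79.4 z [31.7 33.6 35.7]
deck 5007 c [ 552.6 -226.8] sz [36.9 39.6] ang 78.1 z [32.8 33.8 34.7]
plate 17546 c [ 559.  -224.6] sz [113.6  81. ] ang 77.8 z [10.1 11.4 75.1]
plate 6422 c [ 499.  -157.7] sz [45.5 22.1] ang 64.9 z [141.6 157.9 177.2]
top 25046 c [ 559.  -224.6] sz [113.6  81. ] ang 77.8 z [10.3 22.8 83.6]
top 6491 c [ 499.  -157.7] sz [45.5 22.1] ang 64.9 z [141.7 157.9 177.2]
```

Request:
carry_out --rows '[[[-0.1, -0.18, 0, 0, 0, -0.01, 255], [-0.2, -0.36, 0, 0, 0, -0.02, 255], [-0.3, -0.54, 0, 0, 0, -0.039, 255], [-0.4, -0.703, 0, 0, 0, -0.039, 255], [-0.4, -0.703, -0.1, 0, 0, -0.039, 255], [-0.4, -0.703, -0.187, 0, 0, -0.039, 255], [-0.4, -0.703, -0.187, 0, 0, -0.039, 255], [-0.4, -0.703, -0.187, 0, 0, -0.039, 255], [-0.4, -0.703, -0.187, 0, 0, -0.039, 255]]]'

```text
time: 12.85
ee_pos: [420.5, -199.0, 36.9]
tcp_rot: [-0.703, 0.074, 0.704, 0.074]
ft_force: [1.4, 0.7, -0.0]
gripper_width: 29.7
```

```bash
python3 - <<'E'
from h import *
s,_=st()
im,P=cloud('wrist'); np.savez('w7.npz',im=im,P=P); save(im,'w7.png')
E
sed -i 's/(y>-140)/(y>-300)\&(x<600)/' m2.py
python3 m2.py w7.npz
```

```text
t 12.85 p [ 420.5 -199.    36.9] yaw 258.02 xax [-0.001 -0.    -1.   ] q [-0.09  0.36 -0.61  0.   -0.61  1.45] F [ 1.4  0.7 -0. ] w 29.7
blue 13967 c [ 488.3 -212. ] sz [33.2 93.2] ang 78.4 z [43.5 44.4 45.2]
blue 2178 c [ 427.  -200.3] sz [31.3 18.6] ang 78.4 z [43.8 44.5 45.3]
white 709 c [ 535.  -225.4] sz [38.7  8.7] ang 87.2 z [32.9 33.7 34.7]
white 560 c [ 542.3 -175.4] sz [12.7 13.3] ang 84.5 z [14.  15.  15.9]
white 593 c [ 521.8 -270.2] sz [12.7 14. ] ang 28.8 z [13.3 14.8 15.7]
white 368 c [ 440.3 -202.8] sz [29.1  4.2] ang 77.4 z [43.8 44.6 45.4]
deck 968 c [ 534.7 -223.3] sz [36.1  4.6] ang 77.8 z [31.7 33.5 34.6]
plate 8747 c [ 529.6 -222.3] sz [120.3  28.2] ang 78.2 z [ 9.9 11.  12.2]
top 19569 c [ 510.4 -218.2] sz [120.4  67.5] ang 78.2 z [10.3 28.2 44.8]
```

View pics/w7.png

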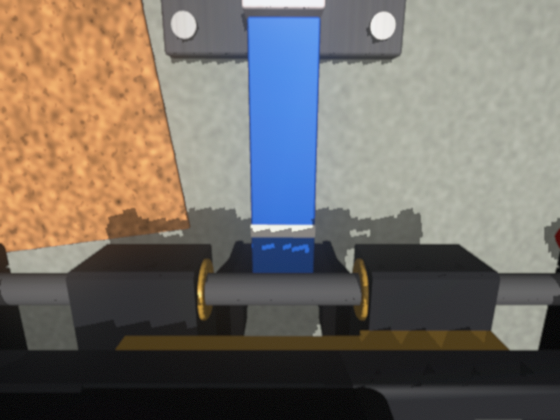

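Request:
carry_out --rows '[[[0, 0, 0.011, 0, 0, 0, 255], [0, 0, 0.011, 0, 0, 0, 255], [0.1, -0.021, 0.011, 0, 0, 0, 255], [0.2, -0.043, 0.011, 0, 0, 0, 255], [0.3, -0.064, 0.011, 0, 0, 0, 255], [0.4, -0.085, 0.011, 0, 0, 0, 255], [0.48, -0.102, 0.011, 0, 0, 0, 255], [0.535, -0.114, 0.011, 0, 0, 0, 255], [0.535, -0.114, 0.011, 0, 0, 0, 255], [0.535, -0.114, 0.011, 0, 0, 0, 255]]]'

```text
time: 13.73
ee_pos: [500.4, -216.0, 38.7]
tcp_rot: [-0.703, 0.074, 0.703, 0.074]
ft_force: [0.5, 0.2, -1.0]
gripper_width: 30.0
```

Request:
carry_out --rows '[[[0.01, -0.002, 0, 0, 0, 0, 255], [0.02, -0.0043, 0, 0, 0, 0, 255], [0.02, -0.0043, 0, 0, 0, 0, 255]]]'

```text
time: 13.98
ee_pos: [503.5, -216.9, 38.9]
tcp_rot: [0.703, -0.074, -0.703, -0.074]
ft_force: [-0.1, 0.1, -1.1]
gripper_width: 29.6
```

Request:
carry_out --rows '[[[0, 0, -0.008, 0, 0, 0, 255], [0, 0, -0.013, 0, 0, 0, 255], [0.006, -0.0013, -0.013, 0, 0, 0, 255], [0.012, -0.0026, -0.013, 0, 0, 0, 255], [0.012, -0.0026, -0.013, 0, 0, 0, 255]]]'

```text
time: 14.4
ee_pos: [504.0, -217.0, 36.3]
tcp_rot: [-0.702, 0.074, 0.704, 0.074]
ft_force: [-2.5, -0.1, -0.4]
gripper_width: 29.5
```

Request:
carry_out --rows '[[[0.007, -0.0015, 0, 0, 0, 0, 255], [0.014, -0.003, 0, 0, 0, 0, 255], [0.014, -0.003, 0, 0, 0, 0, 255]]]'

```text
time: 14.65
ee_pos: [504.0, -217.1, 36.2]
tcp_rot: [-0.7, 0.074, 0.706, 0.075]
ft_force: [-7.5, 2.8, 3.4]
gripper_width: 29.4
```

Request:
carry_out --rows '[[[-0.02, 0.0043, 0, 0, 0, 0, 120], [-0.02, 0.0043, 0, 0, 0, 0, 120], [-0.02, 0.0043, 0, 0, 0, 0, 120], [-0.02, 0.0043, 0, 0, 0, 0, 120], [-0.02, 0.0043, 0, 0, 0, 0, 120], [-0.02, 0.0043, 0.15, 0, 0, 0, 120], [-0.02, 0.0043, 0.35, 0, 0, 0, 255], [-0.02, 0.0043, 0.6, 0, 0, 0, 255], [-0.02, 0.0043, 0.8, 0, 0, 0, 255], [-0.02, 0.0043, 0.8, 0, 0, 0, 255], [-0.02, 0.0043, 0.8, 0, 0, 0, 255]]]'

```text
time: 15.57
ee_pos: [506.2, -217.3, 159.1]
tcp_rot: [0.705, -0.074, -0.701, -0.074]
ft_force: [-1.2, 0.6, -0.7]
gripper_width: 20.6
```

```bash
python3 - <<'E'
from h import *
s,_=st()
im,P=cloud('wrist'); np.savez('w8.npz',im=im,P=P); save(im,'w8.png')
E
python3 m2.py w8.npz
```

```text
t 15.57 p [ 506.2 -217.3  159.1] yaw 257.98 xax [ 0.006 -0.001 -1.   ] q [-0.11  0.31 -0.27  0.   -0.98  1.47] F [-1.2  0.6 -0.7] w 20.6
blue 2985 c [559.9 -25.4] sz [30.1 85.9] ang 81.3 z [12.1 13.  14. ]
blue 1585 c [ 544.4 -225.5] sz [29.4 36.9] ang 78.0 z [43.  43.9 44.8]
blue 1374 c [ 502.  -216.2] sz [29.1 34.3] ang 78.2 z [43.1 43.9 44.8]
blue 943 c [493.1 -15.7] sz [28.8 33.1] ang 80.7 z [12.1 13.1 13.9]
white 154 c [ 520.8 -269.9] sz [12.5 11.9] ang 34.3 z [13.7 14.8 15.8]
white 263 c [ 522.6 -219.6] sz [32.2  6.9] ang 78.6 z [43.1 43.9 44.8]
white 224 c [514.4 -18. ] sz [30.6  9.3] ang 83.1 z [12.2 13.1 14. ]
cap 3479 c [ 582.  -233.5] sz [35.8 36.1] ang 34.0 z [119.1 120.  120.9]
beam 2781 c [ 585.5 -202.2] sz [37.6 41.5] ang 77.8 z [86.5 87.9 88.9]
beam 2785 c [ 572.5 -263.6] sz [37.6 41.6] ang 77.9 z [86.5 87.9 88.8]
stops 279 c [ 618.  -231.7] sz [ 8.6 10. ] ang 77.4 z [57.1 75.5 76.7]
stops 278 c [ 614.2 -249.3] sz [ 7.6 10.1] ang 80.0 z [52.5 75.4 76.6]
plate 5538 c [ 626.2 -242.9] sz [119.9  38.9] ang 78.0 z [10.  11.  12.1]
plate 2362 c [ 546.7 -203.4] sz [75.3 48.1] ang 77.7 z [10.1 11.2 44.7]
plate 2005 c [ 533.5 -262.5] sz [42.5 46.2] ang 78.1 z [10.  11.  12.8]
plate 810 c [ 496.9 -214.9] sz [29.6 25.4] ang 78.8 z [43.  43.9 44.8]
plate 82967 c [ 519.8 -219.8] sz [161.5  47.9] ang 78.0 z [241.1 256.4 272.9]
top 23987 c [ 564.8 -229.7] sz [120.5 164.4] ang 78.0 z [ 10.4  43.8 119.7]
top 83367 c [ 519.6 -219.8] sz [161.5  48.3] ang 78.0 z [241.2 256.2 272.9]
```

View pics/w8.png

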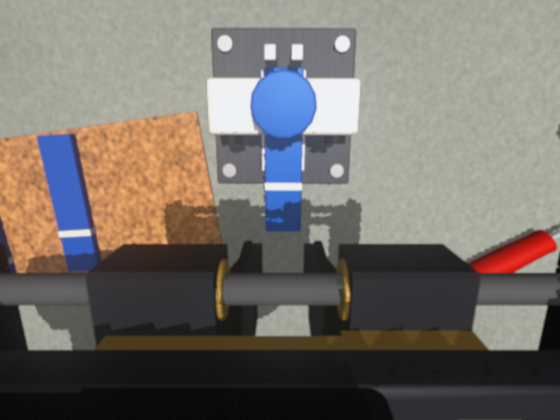

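Request:
carry_out --rows '[[[0.15, -0.03, 0, 0, 0, 0, 255], [0.3, -0.06, 0, 0, 0, 0, 255], [0.42, -0.09, 0, 0, 0, 0, 255], [0.51, -0.107, 0, 0, 0, 0, 255], [0.51, -0.107, -0.1, 0, 0, 0, 255], [0.51, -0.107, -0.2, 0, 0, 0, 255], [0.51, -0.107, -0.2, 0, 0, 0, 255], [0.51, -0.107, -0.2, 0, 0, 0, 255], [0.51, -0.107, -0.2, 0, 0, 0, 255]]]'

```text
time: 16.37
ee_pos: [581.0, -233.2, 126.5]
tcp_rot: [-0.703, 0.074, 0.704, 0.074]
ft_force: [-0.5, 0.0, 1.3]
gripper_width: 0.4
```

Well centred on the cap. Push down in steps.

Request:
carry_out --rows '[[[0.005, 0, -0.03, 0, 0, 0, 255], [0.005, 0, -0.06, 0, 0, 0, 255], [0.005, 0, -0.09, 0, 0, 0, 255], [0.005, 0, -0.12, 0, 0, 0, 255], [0.005, 0, -0.12, 0, 0, 0, 255], [0.005, 0, -0.12, 0, 0, 0, 255]]]'

```text
time: 16.87
ee_pos: [582.3, -233.2, 109.1]
tcp_rot: [0.704, -0.074, -0.703, -0.074]
ft_force: [1.5, 0.7, 3.2]
gripper_width: 0.6
```

Request:
carry_out --rows '[[[0, 0, -0.01, 0, 0, 0, 255], [0, 0, -0.02, 0, 0, 0, 255], [0, 0, -0.02, 0, 0, 0, 255]]]'

```text
time: 17.12
ee_pos: [582.3, -233.2, 106.2]
tcp_rot: [0.704, -0.074, -0.703, -0.074]
ft_force: [1.1, -0.1, 3.1]
gripper_width: 0.5
```

Request:
carry_out --rows '[[[0, 0, -0.005, 0, 0, 0, 255], [0, 0, -0.01, 0, 0, 0, 255], [0, 0, -0.01, 0, 0, 0, 255]]]'

```text
time: 17.37
ee_pos: [582.4, -233.2, 106.0]
tcp_rot: [0.704, -0.074, -0.703, -0.074]
ft_force: [-0.5, 1.2, 9.5]
gripper_width: 0.3
```

Run:
```python
from h import *
s,_=st()
```

```text
t 17.37 p [ 582.4 -233.2  106. ] yaw 258.02 xax [ 0.001 -0.001 -1.   ] q [-0.12  0.49 -0.14  0.   -0.94  1.48] F [-0.5  1.2  9.5] w 0.3
```

Request:
carry_out --rows '[[[0, 0, 0.15, 0, 0, 0, 255], [0, 0, 0.35, 0, 0, 0, 200], [-0.1, 0.2, 0.4, 0, 0, 0, 100], [-0.3, 0.4, 0.4, 0, 0, 0.01, 80], [-0.5, 0.6, 0.4, 0, 0, 0.02, 80], [-0.587, 0.8, 0.4, 0, 0, 0.02, 80], [-0.587, 1, 0.4, 0, 0, 0.02, 80], [-0.587, 1, 0.4, 0, 0, 0.02, 80]]]'

```text
time: 18.03
ee_pos: [491.7, -80.0, 163.9]
tcp_rot: [-0.705, 0.05, 0.706, 0.051]
ft_force: [0.7, -0.0, 0.1]
gripper_width: 38.9
```

Request:
carry_out --rows '[[[0, 0.2, -0.1, 0, 0, 0, 80], [0, 0.45, -0.2, 0, 0, 0, 80], [0, 0.45, -0.4, 0, 0, 0, 80], [0, 0.45, -0.6, 0, 0, 0, 80], [0, 0.45, -0.8, 0, 0, 0, 80], [0, 0.45, -0.8, 0, 0, 0, 80], [0, 0.45, -0.8, 0, 0, 0, 80], [0, 0.45, -0.8, 0, 0, 0, 80]]]'

```text
time: 18.7
ee_pos: [494.6, -15.8, 45.2]
tcp_rot: [0.706, -0.052, -0.705, -0.052]
ft_force: [-0.1, 0.8, 0.6]
gripper_width: 59.5
```

```bash
python3 - <<'E'
from h import *
s,_=st()
im,P=cloud('wrist'); np.savez('w9.npz',im=im,P=P); save(im,'w9.png')
E
python3 m2.py w9.npz | grep -E 'blue|white'
```

```text
t 18.7 p [494.6 -15.8  45.2] yaw 261.58 xax [ 0.001 -0.    -1.   ] q [ 0.3   0.38 -0.53  0.   -0.66  1.13] F [-0.1  0.8  0.6] w 59.5
blue 8665 c [560.4 -24.8] sz [29.2 87.4] ang 81.4 z [12.1 12.9 13.8]
blue 7885 c [547.7  65.5] sz [30.2 86.8] ang 83.2 z [12.1 12.9 13.8]
blue 2537 c [493.2 -14.8] sz [28.8 34.4] ang 81.1 z [12.1 12.9 13.7]
white 572 c [513.8 -18. ] sz [29.8  7.5] ang 80.9 z [12.2 12.9 13.7]
```

Request:
carry_out --rows '[[[0, 0.004, -0.1, 0, 0, 0, 80], [0, 0.004, -0.2, 0, 0, 0, 80], [0, 0.004, -0.267, 0, 0, 0, 80], [0, 0.004, -0.267, 0, 0, 0, 80], [0, 0.004, -0.267, 0, 0, 0, 255], [0, 0.004, -0.267, 0, 0, 0, 255], [0, 0.004, -0.267, 0, 0, 0, 255], [0, 0.004, -0.267, 0, 0, 0, 255], [0, 0.004, -0.267, 0, 0, 0, 255], [0, 0.004, -0.267, 0, 0, 0, 255], [0, 0.004, -0.267, 0, 0, 0, 255]]]'

```text
time: 19.67
ee_pos: [494.0, -15.0, 4.6]
tcp_rot: [0.705, -0.052, -0.705, -0.052]
ft_force: [-1.2, 0.3, 3.9]
gripper_width: 29.6
```

Request:
carry_out --rows '[[[0, 0, 0.1, 0, 0, 0, 255], [0, 0, 0.25, 0, 0, 0, 255], [0, 0, 0.4, 0, 0, 0, 255], [0, 0, 0.4, 0, 0, 0, 255], [0, 0, 0.4, 0, 0, 0, 255]]]'

```text
time: 20.08
ee_pos: [494.4, -14.8, 65.1]
tcp_rot: [0.706, -0.052, -0.704, -0.052]
ft_force: [-0.1, -0.2, -0.7]
gripper_width: 29.6
```

```bash
python3 - <<'E'
from h import *
s,_=st()
im,P=cloud('wrist'); np.savez('wa.npz',im=im,P=P); save(im,'wa.png')
E
python3 m2.py wa.npz | grep -E 'blue|white'
```

```text
t 20.08 p [494.4 -14.8  65.1] yaw 261.57 xax [ 0.003  0.001 -1.   ] q [ 0.3   0.35 -0.51 -0.   -0.71  1.12] F [-0.1 -0.2 -0.7] w 29.6
blue 13953 c [560.7 -24.7] sz [29.3 87.3] ang 81.6 z [72.6 73.4 74.3]
blue 6503 c [547.5  65.8] sz [29.7 86.5] ang 82.4 z [12.1 13.  13.8]
blue 2205 c [501.5 -15.4] sz [30.2 18.9] ang 82.3 z [72.6 73.4 74.2]
white 341 c [ 541.3 -177.1] sz [16.1 11.7] ang 82.6 z [13.9 14.8 15.6]
white 530 c [515.1 -17.3] sz [28.6  5.2] ang 81.4 z [72.8 73.5 74.2]
```

Request:
carry_out --rows '[[[-0.25, -0.05, 0, 0, 0, 0, 255], [-0.493, -0.15, 0, 0, 0, -0.01, 255], [-0.493, -0.4, 0, 0, 0, -0.02, 255], [-0.493, -0.65, 0, 0, 0, -0.02, 255], [-0.493, -0.8, 0, 0, 0, -0.02, 255], [-0.493, -0.9, 0, 0, 0, -0.02, 255], [-0.493, -0.9, 0, 0, 0, -0.02, 255]]]'

```text
time: 20.72
ee_pos: [418.6, -152.0, 62.9]
tcp_rot: [-0.702, 0.076, 0.704, 0.075]
ft_force: [0.1, -0.7, -0.5]
gripper_width: 29.5
```

Request:
carry_out --rows '[[[0, -0.15, 0, 0, 0, 0, 255], [0, -0.328, 0, 0, 0, 0, 255], [0, -0.328, -0.05, 0, 0, 0, 255], [0, -0.328, -0.11, 0, 0, 0, 255], [0, -0.328, -0.11, 0, 0, 0, 255], [0, -0.328, -0.11, 0, 0, 0, 255], [0, -0.328, -0.11, 0, 0, 0, 255]]]'

```text
time: 21.3
ee_pos: [419.6, -198.4, 47.4]
tcp_rot: [-0.703, 0.073, 0.704, 0.074]
ft_force: [-0.9, 0.6, -0.8]
gripper_width: 29.3
```

```bash
python3 - <<'E'
from h import *
s,_=st()
im,P=cloud('wrist'); np.savez('wb.npz',im=im,P=P); save(im,'wb.png')
E
python3 m2.py wb.npz
```

```text
t 21.3 p [ 419.6 -198.4   47.4] yaw 258.07 xax [-0.001  0.    -1.   ] q [-0.09  0.34 -0.6  -0.   -0.63  1.45] F [-0.9  0.6 -0.8] w 29.3
blue 15105 c [ 488.9 -215.4] sz [34.4 95.6] ang 78.2 z [54.3 55.4 56.2]
blue 2220 c [ 426.4 -200.2] sz [30.4 19.2] ang 77.8 z [54.9 55.6 56.4]
white 508 c [ 542.3 -175.2] sz [13.7 12.6] ang 45.2 z [14.  14.9 15.9]
white 528 c [ 521.8 -270.1] sz [12.7 13.8] ang 22.8 z [13.4 14.8 15.7]
white 494 c [ 440.1 -201.9] sz [28.9  5.2] ang 77.7 z [55.  55.7 56.4]
plate 3883 c [ 536.1 -185.1] sz [44.7 34.8] ang 77.8 z [ 9.9 10.9 11.9]
plate 3954 c [ 523.9 -260.3] sz [43.7 28.1] ang 77.8 z [ 9.9 10.9 11.8]
top 18926 c [ 511.2 -218.4] sz [120.5  70.1] ang 78.1 z [10.4 43.7 55.9]
```

View pics/wb.png

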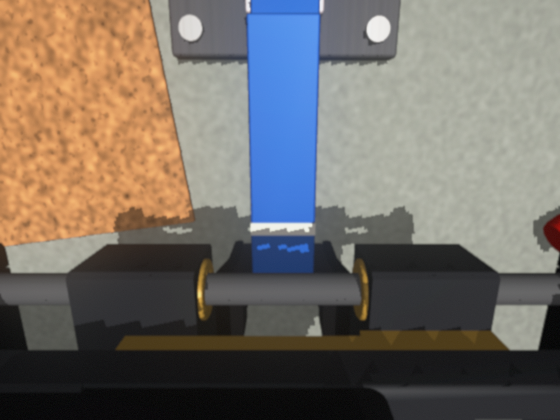

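Request:
carry_out --rows '[[[0, 0, 0.006, 0, 0, 0, 255], [0, -0.001, 0.006, 0, 0, 0, 255], [0.1, -0.023, 0.006, 0, 0, 0, 255], [0.2, -0.044, 0.006, 0, 0, 0, 255], [0.3, -0.066, 0.006, 0, 0, 0, 255], [0.4, -0.088, 0.006, 0, 0, 0, 255], [0.48, -0.105, 0.006, 0, 0, 0, 255], [0.537, -0.117, 0.006, 0, 0, 0, 255], [0.537, -0.117, 0.006, 0, 0, 0, 255], [0.537, -0.117, 0.006, 0, 0, 0, 255]]]'

```text
time: 22.18
ee_pos: [500.1, -216.6, 48.4]
tcp_rot: [-0.703, 0.074, 0.703, 0.074]
ft_force: [-0.0, 0.3, -0.2]
gripper_width: 29.2
```

Request:
carry_out --rows '[[[0, 0, -0.006, 0, 0, 0, 255], [0, 0, -0.012, 0, 0, 0, 255], [0.01, -0.002, -0.012, 0, 0, 0, 255], [0.02, -0.0043, -0.012, 0, 0, 0, 255], [0.02, -0.0043, -0.012, 0, 0, 0, 255]]]'

```text
time: 22.6
ee_pos: [502.8, -217.3, 46.7]
tcp_rot: [-0.703, 0.074, 0.704, 0.074]
ft_force: [-1.0, 0.6, -0.2]
gripper_width: 29.3
```

Request:
carry_out --rows '[[[0, 0.002, -0.005, 0, 0, 0, 255], [0, 0.003, -0.005, 0, 0, 0, 255], [0.007, 0.001, -0.005, 0, 0, 0, 255], [0.014, 0, -0.005, 0, 0, 0, 255], [0.014, 0, -0.005, 0, 0, 0, 255]]]'

```text
time: 23.02
ee_pos: [502.9, -217.1, 45.5]
tcp_rot: [-0.701, 0.074, 0.705, 0.074]
ft_force: [-6.6, 1.7, 1.9]
gripper_width: 29.5
```

Request:
carry_out --rows '[[[0.006, -0.0013, 0, 0, 0, 0, 255], [0.006, -0.0013, 0, 0, 0, 0, 255]]]'

```text
time: 23.18
ee_pos: [502.9, -217.0, 45.5]
tcp_rot: [-0.7, 0.074, 0.706, 0.075]
ft_force: [-7.0, 2.2, 5.2]
gripper_width: 29.4
```

Home against the stops. Release, lift and inspect.

Request:
carry_out --rows '[[[-0.014, 0.003, 0, 0, 0, 0, 120], [-0.014, 0.003, 0.003, 0, 0, 0, 120], [-0.014, 0.003, 0.003, 0, 0, 0, 120], [-0.014, 0.003, 0.003, 0, 0, 0, 120], [-0.014, 0.003, 0.003, 0, 0, 0, 120], [-0.014, 0.003, 0.15, 0, 0, 0, 120], [-0.014, 0.003, 0.35, 0, 0, 0, 255], [-0.014, 0.003, 0.6, 0, 0, 0, 255], [-0.014, 0.003, 0.75, 0, 0, 0, 255], [-0.014, 0.003, 0.75, 0, 0, 0, 255], [-0.014, 0.003, 0.75, 0, 0, 0, 255], [-0.014, 0.003, 0.75, 0, 0, 0, 255]]]'

```text
time: 24.18
ee_pos: [503.9, -217.0, 158.0]
tcp_rot: [-0.703, 0.074, 0.703, 0.074]
ft_force: [0.4, 0.5, -0.3]
gripper_width: 13.9
```

```bash
python3 - <<'E'
from h import *
s,_=st()
im,P=cloud('wrist'); np.savez('wc.npz',im=im,P=P)
a,_=cloud('side')
save(np.hstack([im[:,150:420],cv2.resize(a[100:200,235:345],(462,420),interpolation=2)]),'wc.png')
E
python3 m2.py wc.npz
```

```text
t 24.18 p [ 503.9 -217.   158. ] yaw 257.96 xax [-0.001  0.001 -1.   ] q [-0.11  0.31 -0.27 -0.   -0.98  1.47] F [ 0.4  0.5 -0.3] w 13.9
blue 200 c [ 611.1 -240.4] sz [28.2 12.7] ang 76.3 z [52.9 53.8 54.8]
blue 1800 c [ 544.5 -225.8] sz [29.7 37.6] ang 78.0 z [53.  53.9 54.8]
blue 1489 c [ 501.9 -216.7] sz [28.7 34.8] ang 77.5 z [53.  53.9 54.8]
white 155 c [ 541.5 -175.5] sz [12.2 11.7] ang 73.9 z [13.8 15.  15.8]
white 155 c [ 521.3 -269.6] sz [12.2 11.6] ang 78.0 z [13.6 14.9 15.8]
white 314 c [ 522.6 -221.1] sz [29.9  6.9] ang 78.2 z [53.1 53.9 54.9]
cap 3575 c [ 582.2 -233.6] sz [35.9 36.3] ang 33.0 z [119.1 120.  120.9]
beam 2851 c [ 585.6 -202.3] sz [37.6 41.5] ang 78.9 z [86.6 88.  88.9]
beam 2858 c [ 572.6 -263.3] sz [37.9 41.6] ang 77.7 z [86.4 87.9 88.8]
stops 280 c [ 618.1 -232. ] sz [ 8.  10.2] ang 77.5 z [61.9 75.6 76.7]
stops 268 c [ 614.5 -249.6] sz [ 7.9 10.6] ang 78.8 z [60.9 75.6 76.7]
plate 5535 c [ 627.  -243.2] sz [120.1  37.4] ang 78.0 z [10.  11.  12.1]
plate 4468 c [ 542.3 -224.9] sz [119.9  48.2] ang 77.2 z [10.1 11.1 55.2]
plate 922 c [ 497.  -215.6] sz [29.3 24.9] ang 78.6 z [53.  53.9 54.7]
plate 82276 c [ 518.  -219.8] sz [162.2  48.1] ang 77.8 z [240.3 255.4 271.7]
top 24618 c [ 565.1 -229.8] sz [120.2 164. ] ang 77.8 z [ 10.4  53.8 119.7]
top 82684 c [ 517.9 -219.8] sz [162.2  48.3] ang 77.8 z [240.3 255.2 271.6]
```

View pics/wc.png

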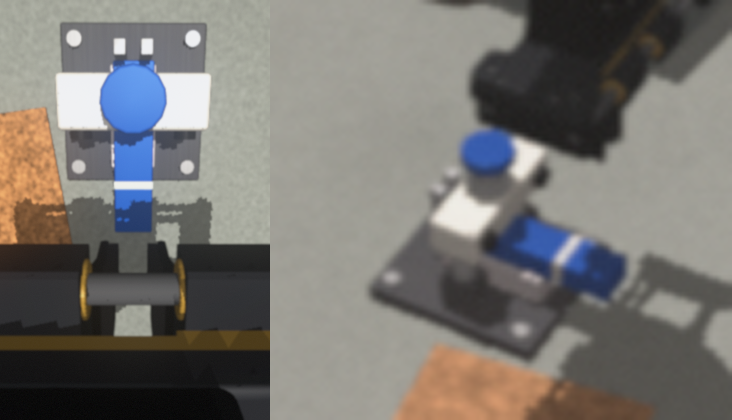

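Request:
carry_out --rows '[[[0.15, -0.03, 0, 0, 0, 0, 255], [0.3, -0.06, 0, 0, 0, 0, 255], [0.42, -0.09, 0, 0, 0, 0, 255], [0.52, -0.11, 0, 0, 0, 0, 255], [0.52, -0.11, -0.1, 0, 0, 0, 255], [0.52, -0.11, -0.2, 0, 0, 0, 255], [0.52, -0.11, -0.25, 0, 0, 0, 255], [0.52, -0.11, -0.27, 0, 0, 0, 255], [0.52, -0.11, -0.28, 0, 0, 0, 255], [0.52, -0.11, -0.28, 0, 0, 0, 255], [0.52, -0.11, -0.28, 0, 0, 0, 255]]]'

```text
time: 25.2
ee_pos: [582.3, -233.8, 117.3]
tcp_rot: [0.703, -0.074, -0.703, -0.074]
ft_force: [-1.6, 0.9, 1.0]
gripper_width: 0.4
```

Request:
carry_out --rows '[[[0, 0, -0.007, 0, 0, 0, 255], [0, 0, -0.013, 0, 0, 0, 255], [0, 0, -0.013, 0, 0, 0, 255]]]'

```text
time: 25.45
ee_pos: [582.6, -233.9, 115.5]
tcp_rot: [0.704, -0.074, -0.703, -0.074]
ft_force: [-1.4, -0.2, 3.8]
gripper_width: 0.5
```

Request:
carry_out --rows '[[[0, 0, -0.006, 0, 0, 0, 255], [0, 0, -0.012, 0, 0, 0, 255], [0, 0, -0.012, 0, 0, 0, 255]]]'

```text
time: 25.7
ee_pos: [582.7, -233.9, 115.4]
tcp_rot: [0.704, -0.074, -0.703, -0.073]
ft_force: [-4.0, 2.2, 10.5]
gripper_width: 0.5
```

Request:
carry_out --rows '[[[0, 0, -0.004, 0, 0, 0, 255], [0, 0, -0.004, 0, 0, 0, 255], [0, 0, -0.004, 0, 0, 0, 255]]]'

```text
time: 25.95
ee_pos: [582.7, -233.9, 115.4]
tcp_rot: [0.704, -0.074, -0.703, -0.073]
ft_force: [-4.2, 2.7, 13.4]
gripper_width: 0.4
```

Request:
carry_out --rows '[[[0, 0, -0.003, 0, 0, 0, 255], [0, 0, -0.003, 0, 0, 0, 255], [0, 0, -0.003, 0, 0, 0, 255], [0, 0, -0.003, 0, 0, 0, 255], [0, 0, -0.003, 0, 0, 0, 255], [0, 0, -0.003, 0, 0, 0, 255]]]'

```text
time: 26.45
ee_pos: [582.7, -233.9, 115.4]
tcp_rot: [0.704, -0.074, -0.702, -0.073]
ft_force: [-5.5, 2.5, 14.8]
gripper_width: 0.5
```

Run:
```python
from h import *
st()
a,_=cloud('scene');b,_=cloud('side')
save(np.vstack([np.hstack([a[120:350,130:400],b[120:350,130:400]])]),'fin.png')
```

```text
t 26.45 p [ 582.7 -233.9  115.4] yaw 258.04 xax [ 0.002 -0.001 -1.   ] q [-0.12  0.48 -0.13  0.   -0.96  1.49] F [-5.5  2.5 14.8] w 0.5
```

View pics/fin.png

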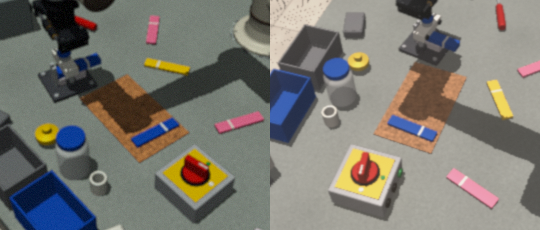

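The final views show the arm pressing on the cap with the stack in place. The handle is turned, with its stripe away from the green dot. The spare shim is still on the mat, and nothing else has moved.

```bash
python3 -c "
from h import *
print(manip.sign_off())"
```

```text
the job is handed in; nothing more can be done
None
```

The job is done and handed in at about 26.5 s of robot time, with the arm holding the plunger down on a stack of two shims.

- **Isolator:** I turned the handle clockwise by 80.4° (1.40 rad), and after release the picture showed its white stripe at the white dot. I commanded one extra turn row by mistake just before letting go; the handle still measured 1.40 rad afterwards.
- **First shim:** It is home against the back stops, with about 7 N on contact, and straight to within about 0.5°. My first grip on it was about 6 mm off centre and too high, so I opened and gripped it again. With one shim in place, the plunger bottomed on its own stop at a cap height of about 106 mm, where bearing on the shim would have given 105 mm. A second shim was therefore needed.
- **Second shim:** It sits on the first, also home with about 7 N on contact. The pictures show it straight, with its white band at the same distance along the stand as the first one's, about 1.5 mm apart sideways by measurement.
- **Final hold:** The plunger stops firmly at a cap height of 115.4 mm, about 9 mm above its own stop. The wrist reads about 15 N pushing down, and about 6 N sideways from the press.
- **Rest of the bench:** The spare shim is still on the mat, about 300 mm from the stand, and the other things look unmoved in the last pictures.

No final check failed. The camera heights read about 1 mm low throughout, and I corrected for that.

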